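# Clamp a die-cast enclosure in a cam-action drill vise

### The arm

A 6-joint arm with a two-finger parallel gripper is mounted at the origin on the work surface. World frame = base frame: x ahead of the robot, y to its left, z up, the work surface at z = 0. Lengths are in mm, angles in rad, forces in N, time in s.
With the tool pointing down it reaches from about 375 to 975 mm from the base axis. Payload 3.8 kg.
Tool frame: the origin (TCP) lies on the centre line of the jaws, within the pads' length; the fingertips stand 17 mm ahead of it and the grasp point (between the pads) lies 2 mm behind it; z points along the fingers, y is the line along which they close (so a half turn about z gives the same grasp; the last joint's range is limited). The gripper opens to 88 mm and grips with 3 to 60 N. Pads are 18 mm wide; open, the fingers measure 123 mm over their backs; the gripper's body (75 mm by 187 mm) begins 45 mm behind the grasp point.
Start: joints at [1.095, 0.264, 1.604, -0, 1.274, -0.037], TCP at [286.773, 611.048, 255.706] pointing down, gripper open.
Joint ranges: [-2.63, 2.63], [-0.94, 2.18], [0.31, 2.57], [-1.31, 4.45], [0, 2.66], [-2.55, 2.55]. Speed limits (rad/s): [2.57, 2.57, 3.14, 3.14, 3.14, 3.14].

### API

Orientations are given as a rotation vector (axis times angle).
In Python, from workcell import * gives the robot as it stands.
- The arm moves only by the tool carry_out, never from a script. Its argument "deltas" is a list of rows, each a list of 5 numbers: the opening, from -1 (shut) to 1 (fully open), so that 0 is half open, then the shift along the tool's x, y, z as a fraction of full scale, then the turn about the tool's z as a fraction of full scale. In form: [[fingers, dx, dy, dz, yaw], ...]. A call has 1 to 12 rows; each row shifts and turns the commanded pose from where the row before left it, along the tool's axes as they then stand; what a row does not reach is not made up. Full scale, the value 1, is 40 mm for a shift and 0.1 rad for a turn. A row lasts 1/10 s, in which the tool goes at most 50 mm and 8.59 degrees, less where a joint would pass 70% of its speed; a pose out of reach is approached as far as the arm can. A call with a number of a shift or a turn outside -1 to 1 is refused whole. A call with a gripper value outside its range is refused whole. The fingers move at their own pace and stop on an object; the grip force is fixed at half the most. Time passes only in rows, so rows that do not move let the fingers close. It gives the time, the measured TCP pose, the force, the opening and the grip force at its end, in the units of the state.
- sense(): the state, without advancing time (a new reading comes with each control period).
- snapshot(name): name is "scene" or "top" or "wrist"; returns the picture (384x512x3 uint8, red, green, blue); there is no depth.
- calibration(name): a dict with "fx", "fy", "cx", "cy" (pixels), "R" (3x3) and "t" (3): a world point X has camera coordinates R X + t. Camera axes: x right, y down, z forward; pixel columns grow to the right and rows downward; lengths in mm; the calibration is good to about 2 mm. A picture is of the moment at which its call begins: read the wrist's pose just before it. calibration takes no time and is no camera call; for the wrist camera it gives the pose at the moment of the call.
- close_job(): hands the job in; it is judged then, once.
Trained networks look in the newest picture that a camera, given by its name, has taken for a name from the list of things; names that differ only in an ending like _2 or _b are one class to them, and where a whole thing is asked for, a point or a joint stands for the part that bears it (a point fixed in the world has none). Each returns a list of dicts, best first, with "score" (0 to 1); they miss things now and then, are a little off and sometimes report something else, mostly with a low value. They report only what shows in the picture. A call takes as long as a camera call. They do not tell look-alikes from the thing itself.
- find_in(camera, label): "bbox" ([left, top, width, height] in pixels, round what is visible of it).
- tip_of(camera, label): "point" ([row, column] in pixels: a listed point, or the origin of a listed thing).
The state is a dict: "t": time; "joint_pos": joint angles; "qd": joint speeds; "joint_efforts": joint torques, N m; "tool_pos": TCP position; "tcp_rot": TCP orientation; "contact_force": force on the tool from outside, world axes, zero at the start; "moment": the same for the moment, N m; "finger_gap": opening from 0.0 (shut) to 1.0 (fully open); "grip_force": force on a finger pad.
Only numpy, scipy, OpenCV 4.12 (cv2) and the standard library are available. Lean on these libraries where they do the work, as an engineer would, in place of code of your own. Each camera call takes 0.05 s, during which the arm holds its last target. There are 200 camera calls.

### The job

Get the tall die-cast aluminium enclosure ready for drilling: set it down gently on the two parallels in the vise, upright, centred along the jaws, and push it square up against the fixed jaw. Then swing the vise's cam lever fully home so that the sliding jaw clamps it, and let go, leaving the other things on the bench where they are.

Things in the scene. Friction and masses are not known exactly. Their poses are not given: they have to be found in the camera images.
- enclosure_c (a point): Tall die-cast aluminium enclosure: closed bare-grey box 100 mm long (own x), 44 wide (own y), 60 high (own z), 0.3 to 0.6 kg, loose on the bench, standing on a 100 x 44 mm face. Dark lid seam round it 8 mm above its foot, three punch marks along the middle of its top. This point is its centre, 30 mm above its underside. Either way round is right in the vise.
- vise: Grey cast-iron cam-action drill vise, bolted down. Origin on the bench top under the middle of the clamped work. Own x along the jaws, own y the clamping direction, towards the fixed jaw. Bed 110 mm wide, own y -150 to +75 mm, top 30 mm above the bench; bolted lugs reach 75 mm either side. Both jaws: 110 mm wide, tops 72 mm above the bench.
- fixed_jaw: The fixed jaw of the vise, at the own +y end, with a bright steel plate whose flat face lies at own y = +22 mm and looks to own -y. Same origin and axes as the vise.
- parallels: Two bright steel parallels lying along the jaws in the vise, held on the bed by magnets (they do not move): 100 mm long, 8 mm wide, 18 mm high, their tops 48 mm above the bench, middles at own y = +14 and -13 mm. Same origin and axes as the vise.
- sliding_jaw: Sliding jaw, 40 mm thick along own y with the springs and push pad behind it, moved only by the cam lever. Lever at 0: its face at vise y = -38 mm (60 mm between the jaws); it advances 11 mm per rad of the lever, meets the seated enclosure at about 1.45 rad, then its springs yield, about 27 N with the lever home. Origin: the vise's, shifted by the advance; axes as the vise.
- seat (a point): The point where the centre of the enclosure must be when it rests on the parallels against the fixed jaw, centred along the jaws: 78 mm above the bench, over the vise's origin. Axes as the vise.
- lever (a joint): Angle of the cam lever in rad: 0 = fully open, 1.83 = fully home against its stop. It grows as the lever turns clockwise seen from above; at the start it is between 0 and 0.3. It is stiff with friction (about 4 N at the knob, some 6 N over the last part) and stays where it is left.
- knob (a point): Black upright knob on the end of the cam lever: round post 24 mm in diameter, 62 to 108 mm above the bench; this point is on its axis, 85 mm up. It circles at 130 mm round the pivot; seen in the vise's frame the lever points from the pivot at -68 deg (from own x, counter-clockwise positive) when at 0, at -173 deg when home. The steel bar below the knob is 12 mm thick, its top 62 mm up.
- pivot (a point): The upright axis of the cam lever, fixed on the vise at own x = 0, y = -94 mm, given 85 mm above the bench; a hex nut on top of the pin reaches 70 mm above the bench. Axes as the vise.
- multimeter: Bystander: yellow handheld multimeter lying face up, 175 x 85 x 46 mm. Origin under its middle, own x along its length.
- flat_box: Bystander: a flat die-cast box 112 x 60 x 30 mm, half as high as the enclosure. Origin under its middle, own x along its length.
- can: Bystander: drinks can 66 mm in diameter, 122 mm high, upright. Origin under its middle.
- black_bottle: Bystander: black bottle 58 mm in diameter, 165 mm high, upright. Origin under its middle.
- screwdriver: Bystander: screwdriver lying between the robot and the vise, about 200 mm long, up to 30 mm high. Own x along it.
- wrench: Bystander: wrench lying beyond the vise, about 180 mm long. Own x along it.
- solder_reel: Bystander: reel lying flat, 62 mm in diameter, 34 mm high. Origin under its middle.
- parts_tray: Bystander: grey divided parts tray 130 x 190 x 45 mm. Origin under its middle.
Things that resemble listed ones, but are neither listed nor needed, are in the scene too. Leave any orange or pink look-alike of the part that bears enclosure_c alone.

How it is judged (in metres and radians):
On the way:
1. with the cam lever still open, the enclosure stands on the parallels, upright, centred and square, up against the fixed jaw (y of enclosure_c in the frame of seat between -0.004 and 0.004 m and z of enclosure_c in the frame of seat between -0.002 and 0.002 m and x of enclosure_c in the frame of seat between -0.015 and 0.015 m and angle between enclosure_c's own z axis and vertical below 0.04 rad and angle between the x axis of enclosure_c and the x axis of seat, either way round below 0.08 rad and value of joint lever below 0.6 rad), for 0.2 s.
At the end, for the whole second after the job is handed in: The enclosure sits on the parallels (within 2 mm) and against the fixed jaw (within 3 mm), within 15 mm of the middle of the jaws, upright and square to the jaws within 0.04 rad, at rest; the cam lever is home (beyond 1.70 rad of 1.83) and each jaw presses on the enclosure with more than 12 N (y of enclosure_c in the frame of seat between -0.003 and 0.003 m and z of enclosure_c in the frame of seat between -0.002 and 0.002 m and x of enclosure_c in the frame of seat between -0.015 and 0.015 m and angle between enclosure_c's own z axis and vertical below 0.04 rad and angle between the x axis of enclosure_c and the x axis of seat, either way round below 0.04 rad and value of joint lever above 1.7 rad and contact force between each of sliding_jaw, fixed_jaw and enclosure above 12 N and linear speed of enclosure below 0.01 m/s); the robot touches nothing.
It fails at once if a bystander is shifted by more than 30 mm (distance of any of multimeter, flat_box, can, black_bottle, screwdriver, wrench, solder_reel, parts_tray from where it was at the start of the episode above 0.03 m).
It fails at once if the enclosure is rammed onto the parallels (more than 80 N) (contact force between parallels and enclosure above 80 N).
It fails at once if the enclosure is let fall into the vise (moving at over 0.4 m/s there, a fall of 8 mm, while the fingers do not touch it) (contact force between the fingers and enclosure below 0.1 N and linear speed of enclosure above 0.4 m/s and horizontal distance between enclosure_c and seat below 0.06 m).
It also fails if it takes over 64 s, if anything falls off the work surface, if the arm or the gripper's body presses on something with over 40 N, if the wrist force passes 120 N, or if a joint passes its speed limit or range.

## Working session

There is one attempt and no reset: what is moved stays moved. The work goes in short steps, Python scripts to look and compute and a tool call to move; the robot and the scene stay as the last step left them, time stands still between calls to the robot, and variables do not carry over. Pictures are saved under pics/ and viewed, at most 10 in all, crops included, and the job is handed in when it is done.

Besides the shell and the picture viewer there is one more tool, called after "Emit:" in YAML: its name, and indented under it one key for each argument. carry_out: Moves the arm, as the interface text tells. Its arguments: {"type":"object","properties":{"deltas":{"type":"array"}},"required":["deltas"]}

```bash
mkdir -p pics
cat > h.py <<'E'
from workcell import *
import numpy as np, cv2
def save(cam,name):
    im=snapshot(cam); cv2.imwrite('pics/'+name,im[:,:,::-1]); return im
def ray(cam,row,col,z,c=None):
    c=c or calibration(cam); R=np.array(c['R']);t=np.array(c['t'])
    o=-R.T@t; d=R.T@np.array([(col-c['cx'])/c['fx'],(row-c['cy'])/c['fy'],1])
    return o+d*(z-o[2])/d[2]
def proj(cam,X,c=None):
    c=c or calibration(cam); p=np.array(c['R'])@np.array(X)+np.array(c['t'])
    return c['fy']*p[1]/p[2]+c['cy'], c['fx']*p[0]/p[2]+c['cx']
E
python3 - <<'E'
from h import *
s=sense(); print(s['t'],s['tool_pos'],s['tcp_rot'],s['finger_gap'])
a=save('top','top0.png'); b=save('scene','scene0.png')
Z=dict(enclosure_c=30,knob=85,pivot=85,seat=78,vise=0,multimeter=0,flat_box=0,can=0,black_bottle=0,screwdriver=0)
for cam in ('top','scene'):
  for l,z in Z.items():
    for r in tip_of(cam,l)[:3]:
        p=r['point']; print(cam,l,round(r['score'],2),np.round(p),np.round(ray(cam,p[0],p[1],z)[:2]))
cv2.imwrite('pics/both0.png',np.vstack([a,b])[:,:,::-1])
E
```

```text
0.0 [286.47863011 610.4541666  254.40269163] [-0.68367508 -3.06574934  0.00333269] 0.9985067262720789
top enclosure_c 0.82 [266.  84.] [271. 488.]
top enclosure_c 0.72 [252. 166.] [318. 250.]
top enclosure_c 0.63 [198. 155.] [477. 293.]
top knob 0.68 [144. 328.] [ 642. -216.]
top pivot 0.55 [162. 285.] [585. -90.]
top seat 0.56 [160. 251.] [588.   8.]
top vise 0.86 [171. 254.] [572.  -3.]
top vise 0.29 [152. 409.] [ 647. -493.]
top multimeter 0.76 [127. 182.] [709. 228.]
top flat_box 0.9 [214. 105.] [426. 450.]
top can 0.95 [105. 228.] [786.  85.]
top can 0.47 [167. 252.] [586.   3.]
top black_bottle 0.68 [143. 134.] [652. 378.]
top black_bottle 0.38 [170. 255.] [576.  -5.]
top screwdriver 0.76 [230. 233.] [387.  57.]
scene enclosure_c 0.88 [140. 258.] [189. 272.]
scene enclosure_c 0.57 [174. 311.] [465. 294.]
scene enclosure_c 0.57 [158. 274.] [317. 248.]
scene knob 0.91 [266. 224.] [ 637. -210.]
scene pivot 0.75 [233. 246.] [581. -89.]
scene seat 0.59 [219. 268.] [574.   1.]
scene vise 0.56 [237. 270.] [583.   5.]
scene multimeter 0.65 [229. 348.] [713. 224.]
scene multimeter 0.53 [338. 147.] [ 648. -469.]
scene flat_box 0.97 [154. 333.] [412. 468.]
scene can 0.72 [268. 334.] [792.  76.]
scene black_bottle 0.78 [199. 366.] [655. 377.]
scene black_bottle 0.44 [155. 332.] [413. 460.]
scene screwdriver 0.56 [195. 245.] [378.  59.]
scene screwdriver 0.46 [237. 267.] [577.  -3.]
```

View pics/top0.png

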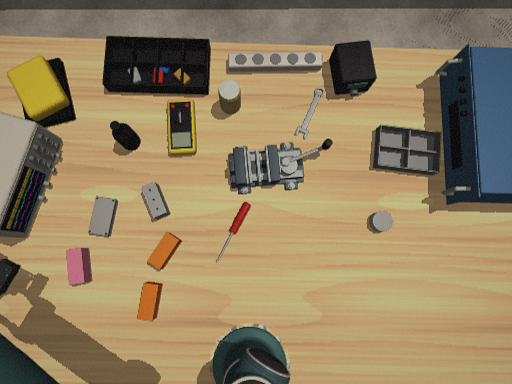

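View pics/scene0.png

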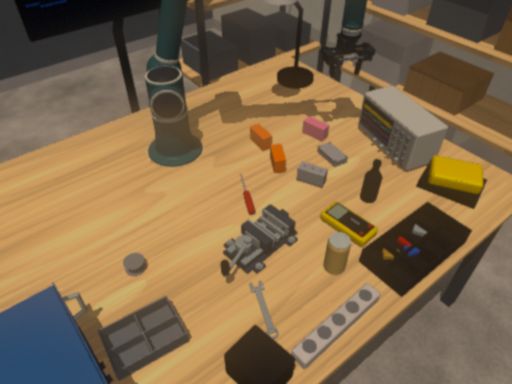

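```bash
cat >> h.py <<'E'
from scipy.spatial.transform import Rotation as Ro
def tool(): 
    s=sense(); return np.array(s['tool_pos']),Ro.from_rotvec(s['tcp_rot']).as_matrix()
def yaw(R): return np.arctan2(R[1,1],R[0,1])   # heading of tool y in world
def plan(target,head=None):
    """total shift in tool axes in full-scale units and turn units to reach world target with tool y along head (mod pi)"""
    p,R=tool(); d=R.T@(np.array(target)-p)/40
    t=0
    if head is not None:
        t=(head-yaw(R)+np.pi/2)%np.pi-np.pi/2; t=-t   # tool z down
    print('p',np.round(p,1),'yaw',round(yaw(R),3),'shift',np.round(d,3),'turn',round(t/0.1,2)); return d,t
E
python3 - <<'E'
from h import *
p,R=tool(); print(np.round(R,3)); c=calibration('wrist'); Rw=np.array(c['R']);o=-Rw.T@np.array(c['t'])
print('cam in tool',np.round(R.T@(o-p),1),'optical axis in tool',np.round(R.T@Rw[2],3),'cam right in tool',np.round(R.T@Rw[0],2),c['fx'],c['cx'])
# grey enclosure outline in top
im=cv2.imread('pics/top0.png'); 
hsv=cv2.cvtColor(im,cv2.COLOR_BGR2HSV)[175:228,135:178]
m=(hsv[...,1]<60).astype(np.uint8)
print('\n'.join(''.join('#' if v else '.' for v in r) for r in m))
plan([470-0,293,260],0)
E
```

```text
[[-0.905  0.425 -0.   ]
 [ 0.425  0.905 -0.   ]
 [-0.    -0.    -1.   ]]
cam in tool [  82.     0.4 -129.5] optical axis in tool [-0.316 -0.     0.949] cam right in tool [0. 1. 0.] 329.8334363559085 249.27167616868593
...........................................
...........................................
...........................................
...........................................
...........................................
...........................................
...........................................
.................###.......................
...............######......................
............###########....................
..........#############....................
.......#################...................
......###################..................
......###################..................
.......##################..................
.......##################..................
........##################.................
........###################................
........###################................
.........##################................
..
[... 821 characters left out ...]
####........
.................#################.........
.................##############............
.................#############.............
..................#########................
.....................###...................
...........................................
...........................................
...........................................
...........................................
...........................................
...........................................
...........................................
...........................................
...........................................
p [286.8 611.  255.7] yaw 1.132 shift [-7.525 -5.252 -0.107] turn 11.32
```

Emit:
carry_out:
  deltas:
    - [1, -0.75, -0.52, 0, 0]
    - [1, -0.75, -0.52, 0, 0]
    - [1, -0.75, -0.52, 0, 0]
    - [1, -0.75, -0.52, 0, 0]
    - [1, -0.75, -0.52, 0, 0]
    - [1, -0.75, -0.52, 0, 0]
    - [1, -0.75, -0.52, 0, 0]
    - [1, -0.75, -0.52, 0, 0]
    - [1, -0.75, -0.52, 0, 0]
    - [1, -0.75, -0.52, 0, 0]
    - [1, 0, 0, 0, 0]
    - [1, 0, 0, 0, 0]

```text
t: 2.3
tool_pos: [470.3, 294.9, 255.9]
tcp_rot: [-0.687, -3.065, -0.001]
contact_force: [0.6, 0.1, -0.3]
finger_gap: 1.0
grip_force: 0.0
```

Emit:
carry_out:
  deltas:
    - [1, 0, 0, 0, -1]
    - [1, 0, 0, 0, -1]
    - [1, 0, 0, 0, -1]
    - [1, 0, 0, 0, -1]
    - [1, 0, 0, 0, -1]
    - [1, 0, 0, 0, -1]
    - [1, 0, 0, 0, -1]
    - [1, 0, 0, 0, -1]
    - [1, 0, 0, 0, 0]
    - [1, 0, 0, 0, 0]

```text
t: 3.3
tool_pos: [469.4, 296.3, 255.7]
tcp_rot: [0.563, -3.091, -0.0]
contact_force: [-0.2, -0.3, -0.2]
finger_gap: 1.001
grip_force: 0.0
```

Run:
```python
from h import *
s=sense(); print(s['t'],s['joint_pos'],s['contact_force'])
p,R=tool(); print(p,yaw(R)); save('wrist','w1.png')
for r in tip_of('wrist','enclosure_c')[:3]: print(r, ray('wrist',*r['point'],30))
```

```text
3.3 [ 5.17993067e-01  3.75966624e-02  1.86255098e+00  3.34142086e-04
  1.24142526e+00 -1.41318367e+00] [-0.18941175 -0.3059409  -0.16895756]
[469.43606559 296.3090104  255.71378948] 1.9310686560947625
{'point': [14.9, 262.6], 'score': 0.77} [324.17124227 254.70923054  30.        ]
{'point': [166.0, 241.2], 'score': 0.58} [469.4049991 286.4142119  30.       ]
```

View pics/w1.png

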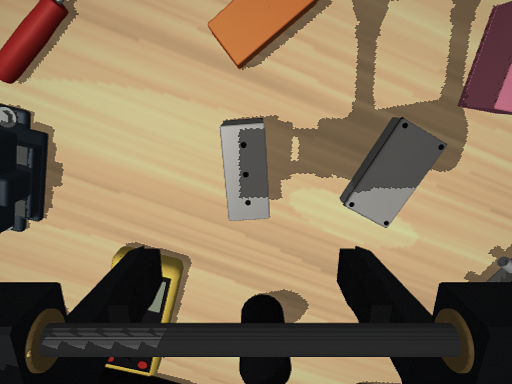

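Run:
```python
from h import *
im=cv2.cvtColor(cv2.imread('pics/w1.png'),cv2.COLOR_BGR2GRAY)
pts=[]
for r,c in ((145,243),(174,246),(203,248)):
    w=im[r-6:r+7,c-6:c+7].astype(float); w=np.clip(np.median(w)*0.7-w,0,None)
    yy,xx=np.mgrid[r-6:r+7,c-6:c+7]; rr,cc=(w*yy).sum()/w.sum(),(w*xx).sum()/w.sum()
    pts.append(ray('wrist',rr,cc,60)); print(rr,cc,pts[-1])
for r,c in ((125,222),(122,265),(217,269),(220,230)): print('corner',ray('wrist',r,c,60))
d=pts[0]-pts[2]; h=np.arctan2(d[1],d[0]); print(h, np.degrees(h))
print('centre',np.mean(pts,0)); plan([*np.mean(pts,0)[:2],46],h+np.pi/2)
```

```text
144.53574234092693 242.9897879025923 [442.16991792 278.99965214  60.        ]
174.09011373578304 245.27471566054243 [469.32989982 291.52366972  60.        ]
201.64751945284235 247.553749318531 [496.06050208 304.01933921  60.        ]
corner [431.67955455 253.50684022  60.        ]
corner [414.39816497 291.30942432  60.        ]
corner [504.08473641 331.23143668  60.        ]
corner [521.83600572 293.82394793  60.        ]
-2.7069368077377782 -155.09605449199066
centre [469.18677327 291.51422036  60.        ]
p [469.6 295.9 255.7] yaw 1.931 shift [ 0.049 -0.1    5.243] turn -0.74
```

Emit:
carry_out:
  deltas:
    - [1, 0.04, -0.1, 0.8, -0.7]
    - [1, 0, 0, 1, 0]
    - [1, 0, 0, 1, 0]
    - [1, 0, 0, 1, 0]
    - [1, 0, 0, 0.8, 0]
    - [1, 0, 0, 0.4, 0]
    - [1, 0, 0, 0.24, 0]
    - [1, 0, 0, 0, 0]
    - [-1, 0, 0, 0, 0]
    - [-1, 0, 0, 0, 0]
    - [-1, 0, 0, 0, 0]
    - [-1, 0, 0, 0, 0]

```text
t: 4.6
tool_pos: [470.6, 291.4, 47.1]
tcp_rot: [-0.672, 3.067, 0.001]
contact_force: [0.9, 0.2, -0.2]
finger_gap: 0.661
grip_force: 0.0
```

Emit:
carry_out:
  deltas:
    - [-1, 0, 0, 0, 0]
    - [-1, 0, 0, 0, 0]
    - [-1, 0, 0, 0, 0]

```text
t: 4.9
tool_pos: [470.0, 291.3, 46.5]
tcp_rot: [-0.672, 3.069, 0.001]
contact_force: [-0.7, 0.7, 3.1]
finger_gap: 0.494
grip_force: 30.0
```

Emit:
carry_out:
  deltas:
    - [-1, 0, 0, -0.3, 0]
    - [-1, 0, 0, -0.8, 0]
    - [-1, 0, 0, -1, 0]
    - [-1, 0, 0, -1, 0]
    - [-1, 0, 0, -1, 0.8]
    - [-1, 0, 0, -1, 0.8]
    - [-1, 0, 0, -0.8, 0.8]
    - [-1, 0, 0, -0.4, 0.8]
    - [-1, 0, 0, 0, 0]

```text
t: 5.8
tool_pos: [471.0, 291.5, 301.7]
tcp_rot: [-0.174, 3.132, 0.004]
contact_force: [-0.3, 0.7, -4.5]
finger_gap: 0.496
grip_force: 30.0
```

Emit:
carry_out:
  deltas:
    - [-1, -0.2, -0.4, 0, 0]
    - [-1, -0.4, -0.9, 0, 0]
    - [-1, -0.4, -0.9, 0, 0]
    - [-1, -0.4, -0.9, 0, 0]
    - [-1, -0.4, -0.9, 0, 0]
    - [-1, -0.4, -0.9, 0, 0]
    - [-1, -0.4, -0.9, 0, 0]
    - [-1, -0.4, -0.9, 0, 0]
    - [-1, -0.4, -0.9, 0, 0]
    - [-1, -0.2, -0.6, 0, 0]
    - [-1, 0, -0.2, 0, 0]
    - [-1, 0, 0, 0, 0]

```text
t: 7.0
tool_pos: [649.2, -27.9, 295.7]
tcp_rot: [0.173, -3.133, -0.001]
contact_force: [-0.8, 0.4, -3.6]
finger_gap: 0.496
grip_force: 30.0
```

Run:
```python
from h import *
s=sense(); print(s['t'],s['joint_pos'],s['contact_force'],s['finger_gap'])
p,R=tool(); print(p,yaw(R)); save('wrist','w2.png')
for l,z in (('knob',85),('pivot',85),('seat',78),('vise',0)):
  for r in tip_of('wrist',l)[:2]: print(l,r, ray('wrist',*r['point'],z))
```

```text
7.0 [-8.13307130e-02  1.98099580e-01  1.61058640e+00  7.85570254e-05
  1.33711290e+00 -1.76260593e+00] [-0.78558787  0.41888142 -3.60850846] 0.49584021853691146
[649.2081203  -27.90992028 295.72847868] 1.681255062910044
knob {'point': [146.8, 68.9], 'score': 0.68} [ 642.87966995 -214.09283453   85.        ]
pivot {'point': [106.0, 188.5], 'score': 0.88} [588.84349459 -93.22377037  85.        ]
seat {'point': [109.1, 281.5], 'score': 0.64} [5.81960946e+02 1.73128377e-01 7.80000000e+01]
vise {'point': [105.4, 278.6], 'score': 0.66} [581.3277696    3.69966606   0.        ]
```

View pics/w2.png

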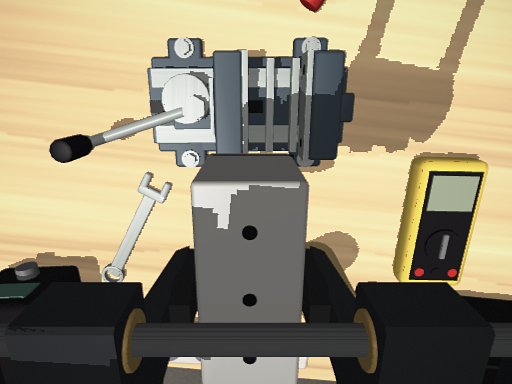

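Run:
```python
import cv2
im=cv2.imread('pics/w2.png')[30:175,195:360]
cv2.imwrite('pics/c2.png',cv2.resize(im,None,fx=4,fy=4,interpolation=cv2.INTER_CUBIC))
```

```text
(no output)
```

View pics/c2.png

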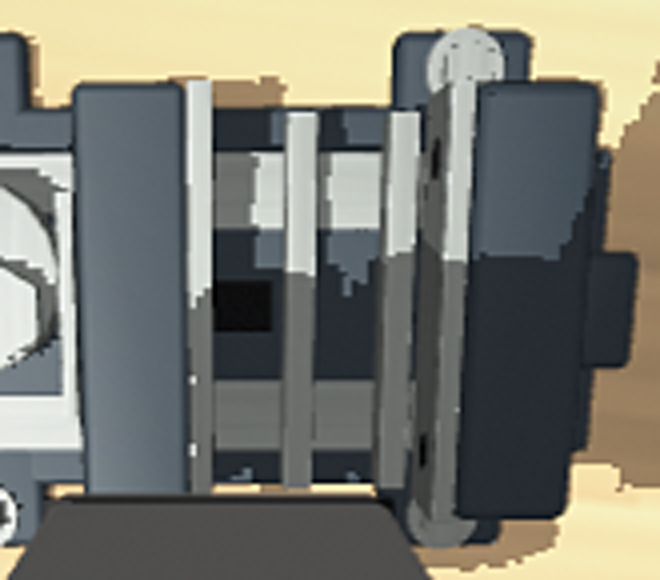

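Run:
```python
from h import *
def P(r,c,z): return ray('wrist',30+(r+.5)/4-.5,195+(c+.5)/4-.5,z)[:2]
def ln(a,b): d=a-b; return np.degrees(np.arctan2(d[1],d[0]))
fa,fb=P(518,434,72),P(85,448,72); print('fixed',fa,fb,ln(fb,fa), np.linalg.norm(fa-fb))
sa,sb=P(490,212,72),P(85,211,72); print('slid',sa,sb,ln(sb,sa))
r=[P(112,405,48),P(488,387.5,48)]; l=[P(112,303.5,48),P(488,297.5,48)]
print('par',r,l,ln(*r),ln(*l),np.linalg.norm(r[0]-r[1]),np.linalg.norm(l[0]-l[1]))
rm,lm=sum(r)/2,sum(l)/2; print('mids',rm,lm,np.linalg.norm(rm-lm),'perp',ln(rm,lm)-90)
print('pivot-ish nut', P(0,0,70))
```

```text
fixed [631.92969211  31.74696072] [524.79044456  17.43306838] -172.3902984691404 108.09119242509524
slid [631.1471191  -29.23221784] [531.40213279 -40.66935482] -173.45881697967857
par [array([529.59608145,  10.72565413]), array([629.07083361,  21.44222588])] [array([532.63671923, -15.99590003]), array([632.00879919,  -4.39079214])] -173.85115027533396 -173.3389204821841 100.05034346625912 100.04743277154688
mids [579.33345753  16.08394   ] [582.32275921 -10.19334608] 26.44677085468248 perp 6.4900619944451705
pivot-ish nut [518.16412647 -93.87761326]
```

Run:
```python
from h import *
plan([581.5,-2.5,105],np.radians(96.6))
```

```text
p [649.7 -25.6 298. ] yaw 1.684 shift [1.628 0.764 4.826] turn -0.02
```

Emit:
carry_out:
  deltas:
    - [-1, 0.4, 0.2, 0.2, 0]
    - [-1, 0.5, 0.2, 0.6, 0]
    - [-1, 0.5, 0.2, 0.8, 0]
    - [-1, 0.22, 0.13, 0.8, 0]
    - [-1, 0, 0, 0.6, 0]
    - [-1, 0, 0, 0.2, 0]
    - [-1, 0, 0, 0, 0]
    - [-1, 0, 0, 0, 0]
    - [-1, 0, 0, 0, 0]

```text
t: 8.15
tool_pos: [584.3, -5.1, 172.3]
tcp_rot: [-0.175, 3.133, -0.001]
contact_force: [0.6, 0.6, -2.9]
finger_gap: 0.497
grip_force: 30.0
```

Run:
```python
from h import *
sense();
import time
for i in range(3): snapshot('wrist')
c=calibration('wrist'); a=save('wrist','w3.png')
s=sense(); print(s['t'],s['contact_force'])
plan([581.5,-3,95],np.radians(96.6))
O=np.array([580.8,1.5]);th=np.radians(6.6);X=np.array([np.cos(th),np.sin(th)]);Y=np.array([-np.sin(th),np.cos(th)])
im=a[:,:,::-1].copy()
def L(x1,y1,x2,y2,z,col):
    q=[proj('wrist',[*(O+x*X+y*Y),z],c) for x,y in((x1,y1),(x2,y2))]
    cv2.line(im,*[(int(round(v[1])),int(round(v[0]))) for v in q],col,1)
L(-55,22,55,22,72,(0,0,255)); L(-55,-37,55,-37,72,(0,255,0)); L(-55,-77,55,-77,72,(0,255,0));L(-55,22,-55,62,72,(0,0,255))
L(-50,10,50,10,48,(255,0,255));L(-50,-17,50,-17,48,(255,0,255))
cv2.imwrite('pics/c3.png',cv2.resize(im,(800,600),interpolation=cv2.INTER_CUBIC))
```

```text
8.35 [ 0.1191753   0.25225361 -3.99777126]
p [583.4  -5.3 171.2] yaw 1.682 shift [0.046 0.062 1.905] turn -0.04
```

View pics/c3.png

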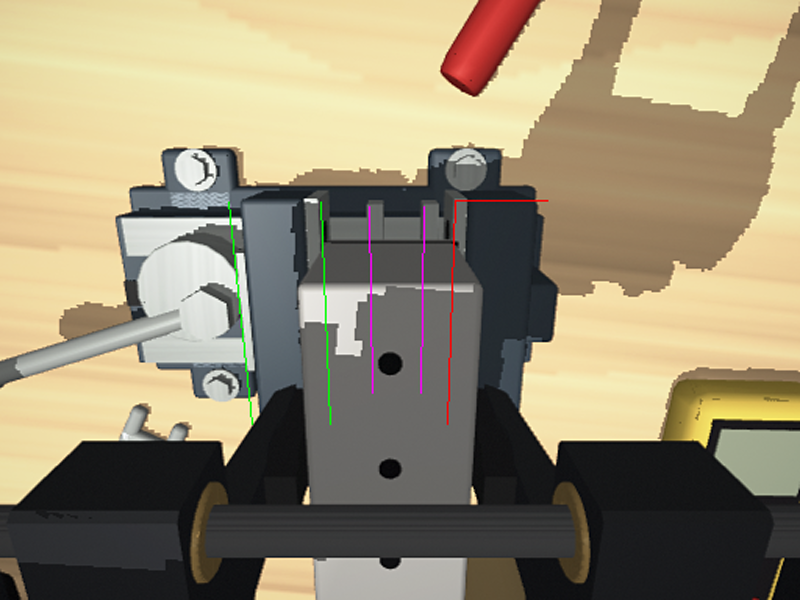

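Emit:
carry_out:
  deltas:
    - [-1, 0.08, 0.04, 0.4, 0]
    - [-1, 0, 0, 0.5, 0]
    - [-1, 0, 0, 0.5, 0]
    - [-1, 0, 0, 0.25, 0]
    - [-1, 0, 0, 0.1, 0]
    - [-1, 0, 0, 0.03, 0]
    - [-1, 0, 0, 0, 0]
    - [-1, 0, 0, 0, 0]
    - [-1, 0, 0, 0, 0]

```text
t: 9.25
tool_pos: [580.0, -3.9, 99.9]
tcp_rot: [-0.174, 3.135, -0.0]
contact_force: [0.7, -0.5, -2.8]
finger_gap: 0.498
grip_force: 30.0
```

Emit:
carry_out:
  deltas:
    - [-1, 0, 0, 0.05, 0]
    - [-1, 0, 0, 0.03, 0]
    - [-1, 0, 0, 0.02, 0]
    - [-1, 0, 0, 0, 0]
    - [-1, 0, 0, 0, 0]

```text
t: 9.75
tool_pos: [579.2, -3.9, 94.8]
tcp_rot: [0.175, -3.137, -0.0]
contact_force: [-1.1, -0.1, -2.8]
finger_gap: 0.5
grip_force: 30.0
```

Emit:
carry_out:
  deltas:
    - [-1, 0, 0, 0.02, 0]
    - [-1, 0, 0, 0, 0]
    - [-1, 0, 0, 0, 0]

```text
t: 10.05
tool_pos: [579.4, -3.9, 94.5]
tcp_rot: [-0.175, 3.136, -0.0]
contact_force: [-1.2, 0.2, 0.4]
finger_gap: 0.496
grip_force: 30.0
```

Emit:
carry_out:
  deltas:
    - [-1, 0, 0.03, 0.015, 0]
    - [-1, 0, 0.03, 0, 0]
    - [-1, 0, 0.03, 0, 0]
    - [-1, 0, 0, 0, 0]
    - [-1, 0, 0, 0, 0]

```text
t: 10.55
tool_pos: [580.1, -0.7, 94.5]
tcp_rot: [-0.175, 3.134, -0.001]
contact_force: [0.2, -3.5, 5.1]
finger_gap: 0.494
grip_force: 30.0
```

Emit:
carry_out:
  deltas:
    - [-1, 0, 0.03, 0, 0]
    - [-1, 0, 0, 0, 0]
    - [-1, 0, 0, 0, 0]

```text
t: 10.85
tool_pos: [580.0, 0.1, 94.5]
tcp_rot: [-0.175, 3.134, -0.002]
contact_force: [-1.0, -5.4, 6.3]
finger_gap: 0.499
grip_force: 30.0
```

Emit:
carry_out:
  deltas:
    - [-1, 0, 0.03, 0, 0]
    - [-1, 0, 0, 0, 0]
    - [-1, 0, 0, 0, 0]

```text
t: 11.15
tool_pos: [580.0, 0.2, 94.6]
tcp_rot: [-0.176, 3.134, -0.005]
contact_force: [0.9, -8.7, 5.5]
finger_gap: 0.496
grip_force: 30.0
```

Emit:
carry_out:
  deltas:
    - [-1, 0, 0.03, 0, 0]
    - [-1, 0, 0, 0, 0]
    - [-1, 0, 0, 0, 0]

```text
t: 11.45
tool_pos: [580.0, 0.3, 94.6]
tcp_rot: [-0.176, 3.134, -0.008]
contact_force: [0.1, -13.3, 4.0]
finger_gap: 0.495
grip_force: 30.0
```

Emit:
carry_out:
  deltas:
    - [-1, 0, 0.03, 0, 0]
    - [-1, 0, 0, 0, 0]
    - [-1, 0, 0, 0, 0]

```text
t: 11.75
tool_pos: [580.0, 0.4, 94.6]
tcp_rot: [-0.177, 3.133, -0.011]
contact_force: [-1.0, -16.7, 4.6]
finger_gap: 0.499
grip_force: 30.0
```

Run:
```python
from h import *
s=sense(); print(s['contact_force'],s['moment']); p,R=tool(); print(p,np.degrees(yaw(R)))
O=np.array([580,1.5]);th=np.radians(6.6)
print((p[:2]-O)@[-np.sin(th),np.cos(th)])
```

```text
[ -1.04915985 -16.65085399   4.62983789] [-2.7137043  -0.06062358 -0.01244241]
[5.80016802e+02 3.96438688e-01 9.46462283e+01] 96.45547314525304
-1.0981789669149224
```

Emit:
carry_out:
  deltas:
    - [-1, 0, -0.07, 0, 0]
    - [-1, 0, 0, 0, 0]
    - [-0.1, 0, 0, 0, 0]
    - [0.2, 0, 0, 0, 0]
    - [0.4, 0, 0, 0, 0]
    - [0.4, 0, 0, 0, 0]
    - [0.4, 0, 0, 0, 0]

```text
t: 12.45
tool_pos: [578.2, 2.2, 93.0]
tcp_rot: [0.175, -3.136, -0.001]
contact_force: [-0.6, -0.1, 0.1]
finger_gap: 0.7
grip_force: 0.0
```

Emit:
carry_out:
  deltas:
    - [0.4, 0, 0, -0.3, 0]
    - [0.4, 0, 0, -0.8, 0]
    - [0.4, 0, 0, -1, 0]
    - [0.4, -0.4, 0, -1, 0]
    - [0.4, -0.9, 0, -1, 0]
    - [0.4, -0.9, 0, -0.4, 0]
    - [0.4, -0.4, 0, 0, 0]
    - [0.4, 0, 0, 0, 0]
    - [0.4, 0, 0, 0, 0]
    - [0.4, 0, 0, 0, 0]

```text
t: 13.45
tool_pos: [678.1, 12.9, 269.9]
tcp_rot: [0.174, -3.135, -0.0]
contact_force: [-0.9, 0.2, -0.3]
finger_gap: 0.701
grip_force: 0.0
```

Run:
```python
from h import *
for i in range(3): snapshot('wrist')
c=calibration('wrist'); p,R=tool(); a=save('wrist','w4.png')
s=sense(); print(s['t'],p,yaw(R),s['joint_pos'][5])
for l,z in (('knob',85),('pivot',85),('enclosure_c',78)):
  for r in tip_of('wrist',l)[:2]: print(l,r, ray('wrist',*r['point'],z,c))
cv2.imwrite('pics/c4.png',cv2.resize(a[:,:,::-1],(800,600),interpolation=cv2.INTER_CUBIC))
```

```text
13.65 [678.4402286   12.85632627 270.289609  ] 1.6818964055092231 -1.6996259471582786
knob {'point': [113.4, 10.5], 'score': 0.89} [ 641.12747429 -213.30245667   85.        ]
enclosure_c {'point': [71.7, 245.7], 'score': 0.56} [580.85877538  -1.152004    78.        ]
```

View pics/c4.png

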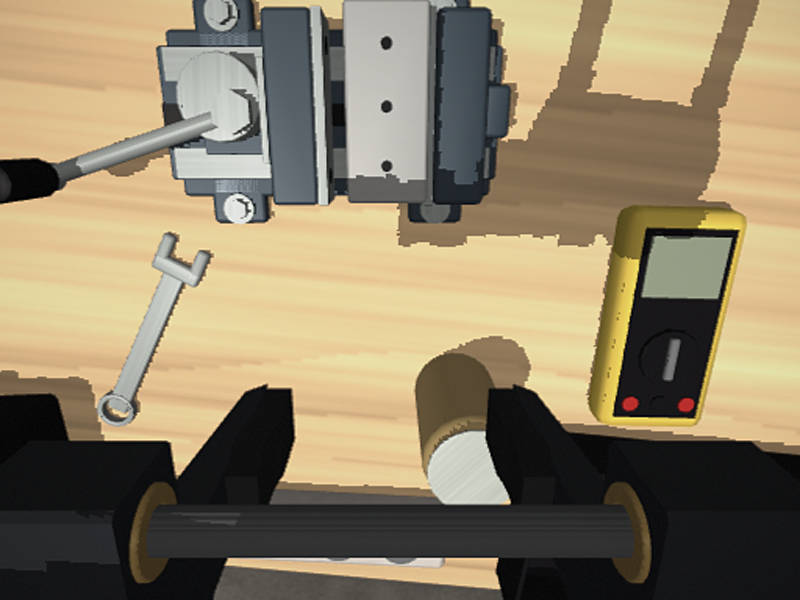

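Run:
```python
from h import *
k=512/800
m=[ray('wrist',(r+.5)*k-.5,(386+.5)*k-.5,108) for r in (43,106,166)]; print(np.round(m,1)); d=m[2]-m[0]; print(np.degrees(np.arctan2(d[1],d[0])))
e=[ray('wrist',(r+.5)*k-.5,(c+.5)*k-.5,72) for r,c in ((8,439),(206,435))]; d=e[1]-e[0]; print('jaw',np.round(e,1),np.degrees(np.arctan2(d[1],d[0])))
s=sense();print(s['t'])
p,R=tool()
h=np.radians(23.); y=np.array([np.cos(h),np.sin(h)]); x=np.array([-y[1],y[0]])
D=np.array([641.5,-213.5])-p[:2]; print('after turn to 23deg:',D@x/40,D@y/40,(p[2]-150)/40,(p[2]-86)/40,'turn',(yaw(R)-h)/.1)
```

```text
[[ 5.505e+02 -3.300e+00  1.080e+02]
 [ 5.801e+02 -1.000e-01  1.080e+02]
 [ 6.103e+02  3.300e+00  1.080e+02]]
6.246851390061618
jaw [[523.8  23.4  72. ]
 [632.4  36.3  72. ]] 6.791472947111201
13.8
after turn to 23deg: -4.841907601766801 -3.0775499541522047 3.0165119868016874 4.6165119868016875 turn 12.805052468362428
```

Emit:
carry_out:
  deltas:
    - [1, 0, 0, 0, 0.8]
    - [1, 0, 0, 0, 1]
    - [1, 0, 0, 0, 1]
    - [1, 0, 0, 0, 1]
    - [1, 0, 0, 0, 1]
    - [1, 0, 0, 0, 1]
    - [1, 0, 0, 0, 1]
    - [1, 0, 0, 0, 1]
    - [1, 0, 0, 0, 1]
    - [1, 0, 0, 0, 1]
    - [1, 0, 0, 0, 1]
    - [1, 0, 0, 0, 1]

```text
t: 15.0
tool_pos: [679.4, 12.9, 270.7]
tcp_rot: [-1.606, -2.7, 0.0]
contact_force: [-0.5, 0.4, 0.3]
finger_gap: 1.0
grip_force: 0.0
```

Emit:
carry_out:
  deltas:
    - [1, 0, 0, 0, 1]
    - [1, 0, 0, 0, 0]
    - [1, 0, 0, 0, 0]

```text
t: 15.3
tool_pos: [679.4, 12.9, 270.7]
tcp_rot: [-1.73, -2.622, 0.0]
contact_force: [0.6, -0.2, 0.4]
finger_gap: 1.001
grip_force: 0.0
```

Run:
```python
from h import *
plan([641.5,-213.5,150],np.radians(23))
```

```text
p [679.4  12.9 270.7] yaw 0.404 shift [-4.831 -3.098  3.017] turn 0.03
```

Emit:
carry_out:
  deltas:
    - [1, -0.4, -0.26, 0, 0]
    - [1, -0.8, -0.52, 0, 0]
    - [1, -0.8, -0.52, 0.2, 0]
    - [1, -0.8, -0.52, 0.4, 0]
    - [1, -0.8, -0.52, 0.5, 0]
    - [1, -0.8, -0.52, 0.5, 0]
    - [1, -0.43, -0.24, 0.5, 0]
    - [1, 0, 0, 0.4, 0]
    - [1, 0, 0, 0, 0]
    - [1, 0, 0, 0, 0]
    - [1, 0, 0, 0, 0]

```text
t: 16.4
tool_pos: [642.0, -212.5, 172.1]
tcp_rot: [1.73, 2.62, 0.001]
contact_force: [0.9, -0.8, 1.1]
finger_gap: 1.004
grip_force: 0.0
```

Run:
```python
from h import *
for i in range(2): snapshot('wrist')
c=calibration('wrist'); a=save('wrist','w5.png')
for r in tip_of('wrist','knob')[:2]: print(r, ray('wrist',*r['point'],85,c))
for r in tip_of('wrist','pivot')[:2]: print(r, ray('wrist',*r['point'],85,c))
plan([641.5,-213.5,86],np.radians(23))
```

```text
{'point': [210.1, 246.2], 'score': 0.97} [ 639.61362706 -210.40106614   85.        ]
{'point': [1.5, 243.0], 'score': 0.72} [587.94905366 -93.2717864   85.        ]
{'point': [383.0, 164.8], 'score': 0.31} [ 637.06829631 -381.60108902   85.        ]
p [ 641.6 -212.8  171.7] yaw 0.403 shift [-0.012 -0.013  2.143] turn 0.02
```

View pics/w5.png

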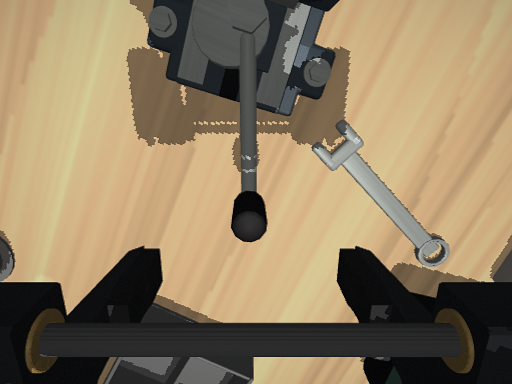

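Emit:
carry_out:
  deltas:
    - [1, 0, 0, 0.5, 0]
    - [1, 0, 0, 0.7, 0]
    - [1, 0, 0, 0.6, 0]
    - [1, 0, 0, 0.3, 0]
    - [0.5, 0, 0, 0.04, 0]
    - [0, 0, 0, 0, 0]
    - [0, 0, 0, 0, 0]
    - [0, 0, 0, 0, 0]
    - [0, 0, 0, 0, 0]

```text
t: 17.55
tool_pos: [641.7, -213.7, 86.4]
tcp_rot: [1.732, 2.619, 0.001]
contact_force: [0.3, -0.1, -0.2]
finger_gap: 0.568
grip_force: 0.0
```

Emit:
carry_out:
  deltas:
    - [0, 0.01, -0.2, 0, 0.5]
    - [0, 0.016, -0.32, 0, 1]
    - [0, 0.016, -0.32, 0, 1]
    - [0, 0.016, -0.32, 0, 1]
    - [0, 0.016, -0.32, 0, 1]
    - [0, 0, 0, 0, 0]

```text
t: 18.15
tool_pos: [582.7, -224.0, 85.9]
tcp_rot: [2.274, 2.166, 0.001]
contact_force: [0.5, -0.8, 0.5]
finger_gap: 0.498
grip_force: 0.0
```

```bash
cat >> h.py <<'E'
def lev():
    p,R=tool(); v=p[:2]-np.array([589,-93.]); 
    print(sense()['t'],'p',np.round(p,1),'r',round(np.hypot(*v),1),'tcp lever',round(np.radians(-68+6.6)-np.arctan2(v[1],v[0])%(2*np.pi)+2*np.pi,3),'toolyaw-tangent',round((yaw(R)-(np.arctan2(v[1],v[0])+np.pi/2)+1.57)%np.pi-1.57,3),np.round(sense()['contact_force'],1))
E
python3 -c "
from h import *
lev()"
```

```text
18.15 p [ 582.7 -224.    85.9] r 131.2 tcp lever 0.547 toolyaw-tangent -0.001 [ 0.5 -0.8  0.5]
```

Emit:
carry_out:
  deltas:
    - [0, 0.016, -0.32, 0, 1]
    - [0, 0.016, -0.32, 0, 1]
    - [0, 0.016, -0.32, 0, 1]
    - [0, 0.016, -0.32, 0, 1]
    - [0, 0.016, -0.32, 0, 1]
    - [0, 0.016, -0.32, 0, 1]

```text
t: 18.75
tool_pos: [513.5, -199.4, 86.3]
tcp_rot: [2.81, 1.395, 0.003]
contact_force: [3.4, -2.9, -1.0]
finger_gap: 0.5
grip_force: 2.0
```

```bash
python3 -c "
from h import *
lev()
snapshot('wrist')
for r in tip_of('wrist','knob')[:2]: print(r, ray('wrist',*r['point'],85))
lev()"
```

```text
18.75 p [ 513.5 -199.4   86.3] r 130.4 tcp lever 1.116 toolyaw-tangent -0.032 [ 3.4 -2.9 -1. ]
{'point': [279.5, 270.8], 'score': 0.93} [ 520.95614232 -202.65176816   85.        ]
18.85 p [ 511.9 -198.1   85.8] r 130.3 tcp lever 1.132 toolyaw-tangent -0.013 [-0.9  1.2 -0.1]
```

Emit:
carry_out:
  deltas:
    - [0, 0.016, -0.32, 0, 1]
    - [0, 0.016, -0.32, 0, 1]
    - [0, 0.016, -0.32, 0, 1]
    - [0, 0.016, -0.32, 0, 1]
    - [0, 0.016, -0.32, 0, 1]
    - [0, 0.016, -0.32, 0, 1]
    - [0, 0.008, -0.16, 0, 0.5]

```text
t: 19.55
tool_pos: [466.3, -131.4, 85.9]
tcp_rot: [3.109, 0.431, -0.0]
contact_force: [-2.7, -7.6, 2.0]
finger_gap: 0.502
grip_force: 3.1
```

```bash
python3 -c "
from h import *
lev()"
```

```text
19.55 p [ 466.3 -131.4   85.9] r 128.5 tcp lever 1.767 toolyaw-tangent -0.028 [-2.7 -7.6  2. ]
```

Emit:
carry_out:
  deltas:
    - [0, 0.005, -0.1, 0, 0.3]
    - [0, 0.005, -0.1, 0, 0.3]
    - [0, 0, 0, 0, 0]

```text
t: 19.85
tool_pos: [464.6, -123.5, 85.7]
tcp_rot: [3.121, 0.341, -0.001]
contact_force: [-1.9, -4.4, 1.8]
finger_gap: 0.498
grip_force: 2.0
```

```bash
python3 -c "
from h import *
lev()"
```

```text
19.85 p [ 464.6 -123.5   85.7] r 128.1 tcp lever 1.829 toolyaw-tangent -0.023 [-1.9 -4.4  1.8]
```

Continue in small steps to the stop, watching force.

Emit:
carry_out:
  deltas:
    - [0, 0.003, -0.1, 0, 0.3]
    - [0, 0.002, -0.08, 0, 0.2]
    - [0, 0, 0, 0, 0]
    - [0, 0, 0, 0, 0]

```text
t: 20.25
tool_pos: [463.4, -116.7, 85.6]
tcp_rot: [3.128, 0.264, -0.002]
contact_force: [-2.2, -4.9, 2.3]
finger_gap: 0.502
grip_force: 2.3
```

Emit:
carry_out:
  deltas:
    - [0, 0, -0.07, 0, 0]
    - [0, 0, 0, 0, 0]
    - [0, 0, 0, 0, 0]

```text
t: 20.55
tool_pos: [462.7, -114.1, 85.5]
tcp_rot: [3.128, 0.264, -0.002]
contact_force: [-3.6, -5.9, 2.5]
finger_gap: 0.499
grip_force: 2.6
```

Emit:
carry_out:
  deltas:
    - [0, 0, -0.07, 0, 0]
    - [0, 0, 0, 0, 0]
    - [0, 0, 0, 0, 0]

```text
t: 20.85
tool_pos: [462.5, -113.2, 85.5]
tcp_rot: [3.124, 0.265, -0.002]
contact_force: [-2.7, -14.6, -0.4]
finger_gap: 0.503
grip_force: 6.7
```

Emit:
carry_out:
  deltas:
    - [0, 0, -0.05, 0, 0]
    - [0, 0, 0, 0, 0]
    - [0, 0, 0, 0, 0]

```text
t: 21.15
tool_pos: [462.5, -112.9, 85.5]
tcp_rot: [3.121, 0.266, -0.001]
contact_force: [-0.8, -22.9, -3.8]
finger_gap: 0.505
grip_force: 10.5
```

Emit:
carry_out:
  deltas:
    - [0, 0, 0.1, 0, 0]
    - [0, 0, 0.22, 0, 0]
    - [0, 0, 0, 0, 0]
    - [0.6, 0, 0, 0, 0]
    - [0.6, 0, 0, 0, 0]
    - [0.6, 0, 0, -0.3, 0]
    - [0.6, 0, 0, -0.8, 0]
    - [0.6, 0, 0, -1, 0]
    - [0.6, 0, 0, -1, 0]
    - [0.6, 0, 0, -1, 0]
    - [0.6, 0, 0, 0, 0]
    - [0.6, 0, 0, 0, 0]

```text
t: 22.35
tool_pos: [464.7, -120.5, 251.2]
tcp_rot: [3.13, 0.256, 0.006]
contact_force: [-0.7, -0.4, -0.8]
finger_gap: 0.801
grip_force: 0.0
```

Run:
```python
from h import *
s=sense();print(s['t'],s['contact_force'],s['tool_pos'])
a=save('top','t9.png')
for r in tip_of('top','knob')[:2]: print(r, ray('top',*r['point'],85))
for cam in ('wrist','scene'):
    b=save(cam,cam+'9.png')
    for r in tip_of(cam,'knob')[:2]:
        X=ray(cam,*r['point'],85); v=X[:2]-[589,-93]; print(cam,r,X,np.degrees(np.arctan2(v[1],v[0]))-6.6)
im=np.hstack([cv2.resize(a[100:220,200:350],(400,320)),cv2.resize(cv2.imread('pics/wrist9.png')[:,:,::-1],(400,320))])
cv2.imwrite('pics/c9.png',im[:,:,::-1])
```

```text
22.35 [-0.72814375 -0.41474213 -0.80009578] [ 464.66979405 -120.45558427  251.18400172]
wrist {'point': [183.2, 250.2], 'score': 0.71} [ 464.74868329 -120.20708633   85.        ] -174.24898261186624
```

View pics/c9.png

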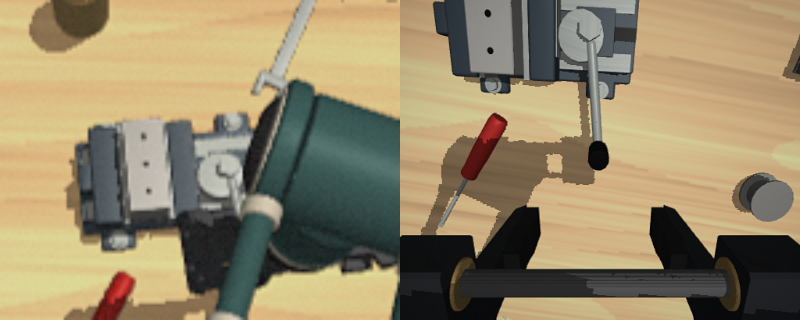

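The lever is home (about -174° in the vise's frame). The enclosure is clamped between both jaws and the arm is clear, so I'm handing it in.

```bash
python3 -c "
from h import *
print(close_job())"
```

```text
the job is handed in; nothing more can be done
None
```

The enclosure is on the parallels, pushed up against the fixed jaw and clamped with the cam lever home against its stop. The arm is clear, the bystanders were not touched, and I handed the job in at about 22 s; no verdict came back, and the clamping force was not measured.

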